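# Free a seized gas trap

### The arm

A 6-joint arm with a two-finger parallel gripper is mounted at the origin on the work surface. World frame = base frame: x ahead of the robot, y to its left, z up, the work surface at z = 0. Lengths are in m, angles in rad, forces in N, time in s.
With the tool pointing down it reaches from about 0.35 to 0.975 m from the base axis. Payload 4.9 kg.
Tool frame: the origin (TCP) lies midway between the tips of the shut fingers; the grasp point (between the pads) lies 19 mm behind it; z points along the fingers, y is the direction in which the jaws open and shut (so a half turn about z gives the same grasp; the last joint's range is limited). The gripper opens to 85 mm and grips with 20 to 120 N. Pads are 22 mm wide; open, the fingers measure 114 mm over their backs; the gripper's body (76 mm by 85 mm) begins 54 mm behind the grasp point. The pads swing forward as they close: fully open they stand 13 mm farther back than shut.
Start: joints at [1.18, 0.053, 1.613, -0, 1.476, -0.119], TCP at [0.168, 0.602, 0.205] pointing down, gripper open.
Joint ranges: [-3.01, 3.01], [-1.01, 2.22], [0.06, 2.58], [-1.02, 4.17], [0.09, 2.62], [-3.14, 3.14]. Speed limits (rad/s): [2.57, 2.57, 3.14, 3.14, 3.14, 3.14].

### API

Orientations are given as a unit quaternion [w, x, y, z].
In Python, from plant import state, grab_frame, camera_params, job_done, boxes_of gives the robot as it stands.
- The arm moves only by the tool step_arm, never from a script. Its argument "steps" is a list of rows, each a list of 4 numbers: the shift along the tool's x, y, z in mm, then the turn about the tool's z in degrees. A call has 1 to 8 rows; each row shifts and turns the pose as measured when the row begins, along the tool's axes as they then stand; what a row does not reach is not made up. A row lasts 1/10 s, in which the tool goes at most 50 mm and 8.59 degrees, less where a joint would pass 70% of its speed; a pose out of reach is approached as far as the arm can. A call is refused whole if a number of a shift passes 50 or a number of a turn 8.59, either way. A call with a gripper value outside its range is refused whole. "claw" is the opening in per cent of the stroke, from 0 (shut) to 100 (fully open), set as the call begins (left out, the last holds). The fingers move at their own pace and stop on an object; the grip force is fixed at half the most. Time passes only in rows, so rows that do not move let the fingers close. It gives the time, the measured TCP pose, the force and the opening at its end, in the units of the state.
- state(): the state, without advancing time (a new reading comes with each control period).
- grab_frame(name): name is "scene" or "top"; returns (picture, depth): 400x640x3 uint8, red, green, blue; 400x640 float32, m along the optical axis (not along the pixel's ray), 0 where there is no reading.
- camera_params(name): a dict with "mtx" (3x3 intrinsics, pixels), "k1" (the pictures are not rectified: a ray, as slopes to the right and down, at radius r is drawn at 1 + k1 r^2 times it, then the intrinsics apply), "extrinsics" (4x4, takes a point from camera to world coordinates). Camera axes: x right, y down, z forward; pixel columns grow to the right and rows downward; lengths in m; the calibration is good to about 2 mm. A picture is of the moment at which its call begins. camera_params takes no time and is no camera call.
- job_done(): hands the job in, once; it reports no verdict.
Trained networks look in the newest picture that a camera, given by its name, has taken for a name from the list of things; names that differ only in an ending like _2 or _b are one class to them, and where a whole thing is asked for, a point or a joint stands for the part that bears it (a point fixed in the world has none). Each returns a list of dicts, best first, with "p" (0 to 1); they miss things now and then, are a little off and sometimes report something else, mostly with a low value. They report only what shows in the picture. A call takes as long as a camera call. They do not tell look-alikes from the thing itself.
- boxes_of(camera, label): "box" ([left, top, width, height] in pixels, round what is visible of it).
The state is a dict: "time": time; "joint_pos": joint angles; "joint_vel": joint speeds; "joint_efforts": joint torques, N m; "tool_pos": TCP position; "tool_rot": TCP orientation; "contact_force": force on the tool from outside, world axes, zero at the start; "ft_torque": the same for the moment, N m; "gripper_width": opening from 0.0 (shut) to 1.0 (fully open).
Only numpy, scipy, OpenCV 4.12 (cv2) and the standard library are available. Lean on these libraries where they do the work, as an engineer would, in place of code of your own. Each camera call takes 0.05 s, during which the arm holds its last target. There are 200 camera calls.

### The job

The red gas trap is seized in its blue base block. Grip its bar handle and rock it back and forth in small arcs with only a light upward pull until it works loose, without lifting the blue block off its bed plate; then stand the red trap upright and fully down in the empty hole of the grey stand. Leave the green spare trap and the other things on the bench where they are.

Things in the scene. Friction and masses are not known exactly. Their poses are not given: they have to be found in the camera images.
- trap: Red gas trap, 0.12 kg. Origin: centre of the underside; z up its axis. Going up: steel spigot 18 mm diameter, 0-26 mm (foot chamfered); brass collar 32 mm diameter, 26-38 mm; red head 40 mm diameter, 38-50 mm; red bar handle, 50-88 mm up, 40 mm long along x, 14 mm thick along y. A steel lug 8 mm wide, 38-46 mm up, points along +x and ends 43 mm from the axis.
- trap_grip (a point): On the trap's axis inside the bar handle, 73 mm above the trap's origin: the place to grip, fingers closing along the trap's y, across the 14 mm. Axes as the trap.
- trap_lug (a point): On the trap's lug, 38 mm from the axis along the trap's +x, 42 mm above its origin. At the start the lug is within 0.04 rad of the block's +x.
- block_mouth (a point): Centre of the bore's mouth in the blue block's top face, axes as the block (z up). Block 106 x 106 x 30 mm, bore 26 mm, through. At the start the trap's collar rests on this face, on the bore's axis, so the trap's origin is 26 mm below this point.
- shoes (a point): On the bore's axis 10 mm above the block's top face, level with the tops of two brass spring shoes (block's +y and -y) that squeeze the trap's collar. Their friction on it is 15-25 N, shared between sliding up and turning: while the collar turns, a few newtons draw it up by some tenths of its rim's travel; when turning stops it sticks again. After 10 mm of rise it is free.
- fork (a point): Midway between two steel posts on the block, 36 mm along its +x, tops 28 mm above its top face. They stand either side of the lug and let the trap turn about 0.3 rad each way from the block's +x; the lug is clear above them after 20 mm of rise.
- block (a joint): Height of the blue block above its seat on the bed plate, m: 0 seated, grows upward. The block, about 0.8 kg, just sits over two upright dowels and can only slide up and down, so a steady pull above about 8 N (7-10 N) on the stuck trap lifts the block with it. It counts as lifted at 4 mm.
- bed: Aluminium bed plate 130 x 130 x 8 mm, fixed to the bench, under the blue block. Origin: centre of its underside; axes as the block's.
- stand: Grey service stand, 160 x 70 x 34 mm, fixed. Origin: centre of its underside; x along its length.
- stand_hole0 (a point): Centre of the mouth of the stand's empty hole, in its top face, 34 mm above the bench: round, 26 mm diameter, through, chamfered 2 mm. A seated trap rests with its collar on this face, its origin 26 mm below this point.
- stand_hole1 (a point): The same for the stand's other hole, 90 mm away, in which the green spare stands.
- spare: Green spare trap, the same shape as the red one, standing in the stand; origin at the underside of its spigot.
- mouse: Black computer mouse, 105 x 60 x 32 mm. Origin: centre of its underside.
- wrench: Steel wrench lying on the bench, about 180 mm long. Origin: about its middle.
- jar: Small closed jar, 56 mm diameter, 75 mm tall. Origin: centre of its underside.
- mug: Blue mug, 80 mm diameter, 95 mm tall. Origin: centre of its underside.
- rack: White vial rack with sample vials, 160 x 80 x 50 mm. Origin: centre of its underside.
Things that resemble listed ones, but are neither listed nor needed, are in the scene too. Leave any pink or yellow look-alike of the stand alone.

How it is judged:
On the way, in this order (a step that is already met when the one before it is completed fails the run):
1. the seized trap is turned one way: its lug is more than 2.5 mm to the +y side of the block's middle line (y of trap_lug in the frame of block_mouth above 0.0025 m and z of trap in the frame of block_mouth below -0.014 m), for 0.05 s.
2. and back the other way: its lug is more than 2.5 mm to the -y side (y of trap_lug in the frame of block_mouth below -0.0025 m), for 0.05 s.
3. the trap has broken free: it is more than 12 mm up out of the block (z of trap in the frame of block_mouth above -0.014 m), for 0.05 s.
At the end, for the whole second after the job is handed in: The red trap stands at rest in the stand's empty hole, its axis within 6 mm of the hole's, upright within 0.1 rad, down to within 2.5 mm of its collar resting on the stand, let go; the blue block is seated on its bed plate (within 2 mm) (horizontal distance between trap and stand_hole0 below 0.006 m and z of trap in the frame of stand_hole0 below -0.0235 m and angle between trap's own z axis and vertical below 0.1 rad and linear speed of trap below 0.01 m/s and value of joint block below 0.002 m and contact force between the fingers and trap below 0.1 N); the robot touches nothing.
It fails at once if the blue block is lifted 4 mm or more off its bed plate (value of joint block above 0.004 m).
It fails at once if the green spare or another bystander is moved more than 20 mm (distance of any of spare, mouse, wrench, jar, mug, rack from where it was at the start of the episode above 0.02 m).
It also fails if it takes over 51 s, if anything falls off the work surface, if the arm or the gripper's body presses on something with over 40 N, if the wrist force passes 120 N, or if a joint passes its speed limit or range.

## Working session

There is one attempt and no reset: what is moved stays moved. The work goes in short steps, Python scripts to look and compute and a tool call to move; the robot and the scene stay as the last step left them, time stands still between calls to the robot, and variables do not carry over. Pictures are saved under pics/ and viewed, about 8 in all and at most 12, crops included, and the job is handed in when it is done.

Besides the shell and the picture viewer there is one more tool, called after ">>>" as name(argument=value, ...) on one line, values as JSON. step_arm: Moves the arm, as the interface text tells. Its arguments: {"type":"object","properties":{"steps":{"type":"array"},"claw":{"type":"number"}},"required":["steps"]}

```bash
mkdir -p pics; cat > h.py <<'E'
import numpy as np, cv2
from plant import *
def cam(n):
    im,d=grab_frame(n); return im,d,camera_params(n)
def world(px,d,P,z=None):
    # px Nx2 ; d depth array or None with plane z
    K=np.array(P["mtx"]);T=np.array(P["extrinsics"]);k=P["k1"]
    px=np.atleast_2d(px).astype(float)
    s=cv2.undistortPoints(px.reshape(-1,1,2),K,np.array([k,0,0,0,0.])).reshape(-1,2)
    r=np.c_[s,np.ones(len(s))]
    if z is None:
        dd=d[px[:,1].astype(int),px[:,0].astype(int)]
        return (r*dd[:,None])@T[:3,:3].T+T[:3,3]
    w=r@T[:3,:3].T; t=(z-T[2,3])/w[:,2]
    return w*t[:,None]+T[:3,3]
def cloud(d,P):
    v,u=np.mgrid[:400,:640]; return world(np.c_[u.ravel(),v.ravel()],d,P).reshape(400,640,3)
E
python3 - <<'E'
from h import *
s=state();print(s)
for n in("scene","top"):
    im,d,P=cam(n);cv2.imwrite(f"pics/{n}0.png",im[...,::-1]);print(n,P["k1"],np.round(P["extrinsics"],3).tolist())
    for l in("trap","block","stand","spare"):
        print(l,[(np.round(b["box"]).tolist(),round(b["p"],2),np.round(world([[b["box"][0]+b["box"][2]/2,b["box"][1]+b["box"][3]/2]],d,P)[0],3).tolist()) for b in boxes_of(n,l)][:4])
E
```

```text
{'time': 0.0, 'joint_pos': array([ 1.17999316e+00,  5.33438206e-02,  1.61429454e+00, -1.92960031e-06,
        1.47599259e+00, -1.18996198e-01]), 'joint_vel': array([ 0.00250822,  0.00012108, -0.00012796, -0.00054168, -0.00101207,
        0.0002338 ]), 'joint_efforts': array([-2.16431697e-03, -3.93698859e+01, -3.70167696e+01, -2.57779102e-04,
        7.29837062e-03,  5.93816569e-07]), 'tool_pos': array([0.16753407, 0.60142623, 0.20327083]), 'tool_rot': array([-2.56047218e-04,  1.35485356e-01,  9.90778825e-01, -9.86460413e-04]), 'contact_force': array([ 0.58651392,  0.31011431, -0.39752641]), 'ft_torque': array([-0.07169789,  0.03002904, -0.01605932]), 'gripper_width': 0.9997317853646621}
scene -0.05390570664129735 [[-0.289, 0.662, -0.692, 1.389], [0.957, 0.185, -0.223, 0.264], [-0.019, -0.727, -0.687, 0.937], [0.0, 0.0, 0.0, 1.0]]
trap [([371.0, 208.0, 18.0, 24.0], 0.56, [0.554, 0.148, 0.067])]
block [([349.0, 210.0, 55.0, 43.0], 0.87, [0.584, 0.147, 0.053]), ([234.0, 178.0, 40.0, 49.0], 0.42, [0.57, -0.216, 0.053])]
stand [([284.0, 143.0, 30.0, 45.0], 0.87, [0.354, -0.155, 0.036]), ([288.0, 188.0, 37.0, 51.0], 0.7, [0.553, -0.062, 0.035]), ([237.0, 182.0, 37.0, 42.0], 0.62, [0.574, -0.211, 0.055])]
spare [([240.0, 188.0, 17.0, 23.0], 0.63, [0.583, -0.224, 0.076])]
top -0.036181453283334886 [[0.014, -0.997, 0.075, 0.424], [-1.0, -0.016, -0.02, 0.001], [0.021, -0.075, -0.997, 1.343], [0.0, 0.0, 0.0, 1.0]]
trap [([262.0, 174.0, 16.0, 14.0], 0.45, [0.54, 0.141, 0.1]), ([254.0, 163.0, 38.0, 41.0], 0.44, [0.535, 0.134, 0.059])]
block [([252.0, 163.0, 45.0, 42.0], 0.91, [0.532, 0.13, 0.066])]
stand [([380.0, 163.0, 27.0, 54.0], 0.83, [0.523, -0.24, 0.035]), ([325.0, 161.0, 28.0, 52.0], 0.71, [0.529, -0.07, 0.03]), ([352.0, 228.0, 33.0, 50.0], 0.55, [0.323, -0.166, 0.035])]
spare [([384.0, 165.0, 12.0, 17.0], 0.55, [0.571, -0.226, 0.068])]
```

View pics/top0.png

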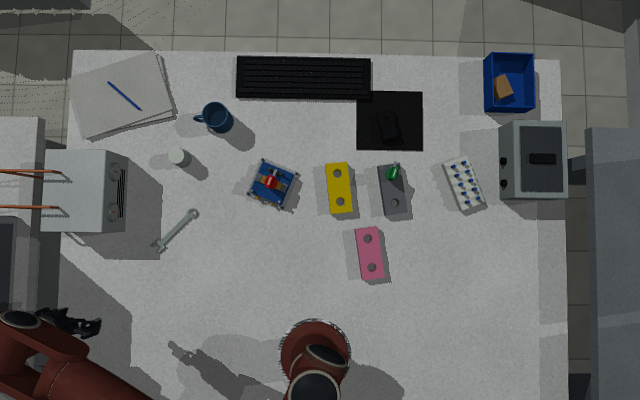

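View pics/scene0.png

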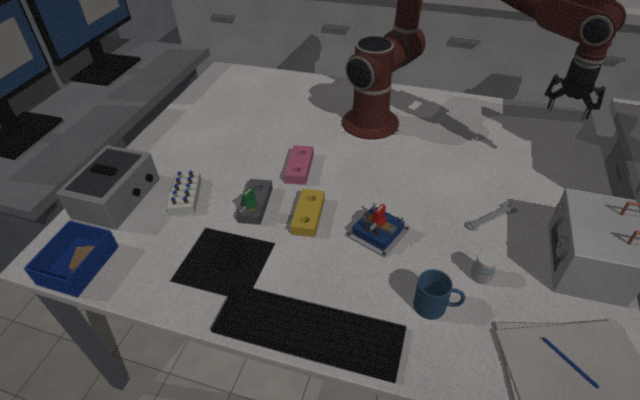

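Top view: the red trap sits in the blue block at (272,183). There are three stand-like things: grey (393,190), yellow (340,188) and pink (370,253). The grey one holds the green spare at (393,172), so it fits the description; its empty hole is near (395,202). I'll confirm this in one enlarged crop.

```bash
cat > m.py <<'E'
from h import *
A=[];
for i in range(5):
    im,d,P=cam("top");A.append((im,d))
im=np.mean([a[0] for a in A],0).astype(np.uint8);d=np.median([a[1] for a in A],0)
C=cloud(d,P);hsv=cv2.cvtColor(im,cv2.COLOR_RGB2HSV)
np.savez("top.npz",im=im,d=d)
a=cv2.resize(im[155:215,240:305],None,fx=8,fy=8,interpolation=cv2.INTER_CUBIC)
b=cv2.resize(im[155:225,365:420],None,fx=7,fy=7,interpolation=cv2.INTER_CUBIC)[:480]
cv2.imwrite("pics/crop1.png",cv2.convertScaleAbs(np.hstack([a[:480],np.pad(b,((0,480-b.shape[0]),(0,0),(0,0)))[:, :280] if 0 else b])[...,::-1],alpha=1.5))
def box(m,z,name):
    v,u=np.nonzero(m);w=world(np.c_[u,v],None,P,z)[:,:2].astype(np.float32)
    r=cv2.minAreaRect(w*1000);print(name,len(u),r)
sub=np.zeros((400,640),bool);sub[155:215,240:305]=1
zc=C[...,2]
box(sub&(abs(zc-.038)<.006)&(hsv[...,0]>100)&(hsv[...,0]<130)&(hsv[...,1]>90),.038,"block")
s2=np.zeros((400,640),bool);s2[155:225,370:412]=1
box(s2&(zc>.024)&(zc<.04),.034,"stand")
red=sub&((hsv[...,0]<8)|(hsv[...,0]>172))&(hsv[...,1]>140)
for lo,hi in((.062,.08),(.085,.13)):
    m=red&(zc>lo)&(zc<hi);box(m,(lo+hi)/2,"red");print(C[m].mean(0))
m=s2&(hsv[...,0]>45)&(hsv[...,0]<85)&(hsv[...,1]>100)&(zc>.07);print("green",m.sum(),C[m].mean(0),zc[m].max())
np.set_printoptions(linewidth=200)
print((zc[166:204:2,250:298:2]*1000).astype(int))
E
python3 m.py
```

```text
block 731 ((539.1658935546875, 143.27676391601562), (106.40760803222656, 105.77400970458984), 68.41157531738281)
stand 936 ((526.3654174804688, -237.91036987304688), (159.5970458984375, 72.09306335449219), 9.02760124206543)
red 15 ((541.8661499023438, 141.5467529296875), (32.54179382324219, 32.25941467285156), 46.275760650634766)
[0.53845297 0.13759894 0.06634192]
red 48 ((538.7570190429688, 141.47219848632812), (15.289576530456543, 36.49889373779297), 70.8709716796875)
[0.5393221  0.14203569 0.09818578]
green 64 [ 0.56983272 -0.22967353  0.09149823] 0.09905847317428007
[[  0  -1   0  -1   9  39  39  38  40  38  36  36  37   8   7   6   6   0   1   0   0  -1   0   2]
 [ -2  -1   2  -1   8  35  38  35  36  64  67  36  40  36  36   7  10  10   6  -1   0   1   2  -2]
 [ -1  -3  -1   7   8  37  38  40  38  62  62  40  60  57  37  34  37  34   5   9   6  -1  -2   0]
 [  0   0  -1   5  38  37  41  36  38  34  39  42  58  41  42  41  38  39  38  38   7   6   8   7]
 [  0   0   0   4  48  48  37  37  37  38  36  36  59  40  41  64  55  37  35  36  37  38   5   9]
 [  0  -1   5  48  48  48  4
[... 658 characters left out ...]
0  -1]
 [ 55  54  37  39  37  38  37  38  38  34  36  38  36  38  36  49  48  48  38   9   6   0   0  -2]
 [ 40  38  39  38  38  36  39  37  36  36  37  35  35  37  33  37  35  48  21   8   7   0   0   0]
 [  8   8  37  36  39  38  38  37  36  35  37  35  36  34  39  38  38  36   7   7  -2   0  -1   0]
 [  8   8   6  27  28  36  37  38  36  38  37  37  35  38  37  37  36  30   7   8  -2   1   3   0]
 [  0   0   7  29  27  10   5  39  35  38  39  34  39  39  38  35  37   9   8   6   0  -3  -3   0]
 [ -2  -3  -3  -1   0   7   7   7   8  29  35  37  38  38  39  36  37   5   8  -1   0   1  -1   0]
 [  0  -1  -1   0   0  -1   0   8   7   8   8  29  36  36  52  38  14  10   8   0  -1  -1   1   0]]
```

View pics/crop1.png

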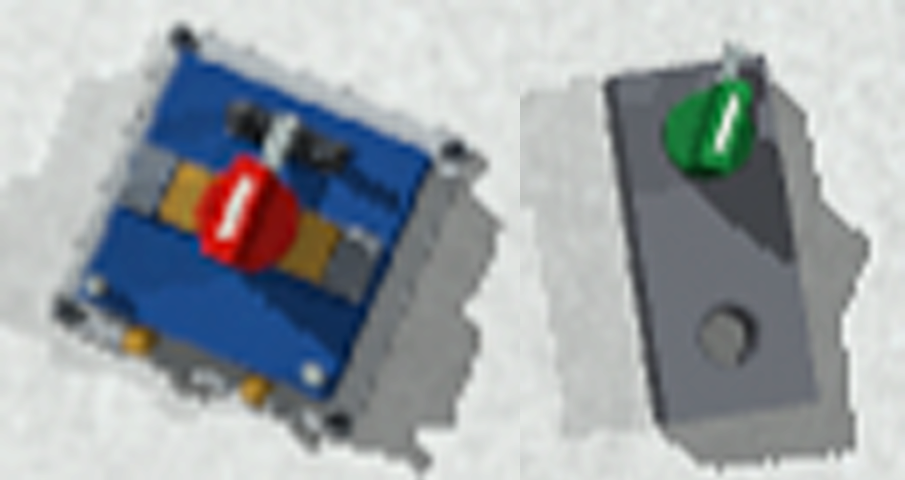

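The crop confirms the grey stand: the green spare is in its far hole and the near hole at (394,203) is empty. In the block, the lug points up-right between the posts, so block +x has a yaw of about -21.6° (perpendicular side fit 68.4°). I'm moving above the trap now.

>>> step_arm(steps=[[-40,-28.5,0,0],[-40,-28.5,0,0],[-40,-28.5,0,0],[-40,-28.5,0,0],[-40,-28.5,0,0],[-40,-28.5,0,0],[-40,-28.5,0,0],[-40,-28.5,0,0]], claw=60)

```text
time: 1.55
tool_pos: [0.4183, 0.2942, 0.2051]
tool_rot: [0.001, 0.129, 0.992, 0.002]
contact_force: [0.1, 0.9, -0.1]
gripper_width: 0.602
```

```bash
cat > g.py <<'E'
from h import *
import sys
from scipy.spatial.transform import Rotation as R
s=state();q=s["tool_rot"];r=R.from_quat([q[1],q[2],q[3],q[0]])
t=np.array([float(x) for x in sys.argv[1:4]])
print("t",s["time"],"pos",s["tool_pos"].round(4),"F",s["contact_force"].round(2),"T",s["ft_torque"].round(2),"w",round(s["gripper_width"],3))
M=r.as_matrix();print("tool shift mm",(M.T@(t-s["tool_pos"])*1000).round(1),"xyaw",np.degrees(np.arctan2(M[1,0],M[0,0])).round(2),"zaxis",M[:,2].round(4), "q6",s["joint_pos"][5].round(2))
E
python3 g.py .539 .1425 .13
python3 - <<'E'
from h import *
f=np.load("top.npz");im=f["im"];P=camera_params("top")
g=cv2.cvtColor(im,cv2.COLOR_RGB2GRAY)
# dark hole centre
for(name,u0,v0) in(("hole",394.3,203.1),):
    w=g[int(v0)-7:int(v0)+8,int(u0)-7:int(u0)+8].astype(int);print(w)
print(world([[394.3,203.1]],None,P,.034))
E
```

```text
t 1.55 pos [0.4183 0.2942 0.2051] F [ 0.1   0.88 -0.14] T [ 0.   -0.01  0.  ] w 0.602
tool shift mm [-155.4 -116.    74.9] xyaw 165.15 zaxis [ 0.0032  0.0038 -1.    ] q6 -0.85
[[75 75 74 73 74 74 74 75 75 74 74 73 74 74 74]
 [74 74 75 74 74 74 75 72 72 75 75 74 74 73 74]
 [75 75 74 74 74 68 61 54 56 64 70 74 74 74 74]
 [75 74 75 75 69 57 54 46 33 31 52 68 74 74 74]
 [75 75 74 73 57 63 76 71 59 36 31 52 71 74 74]
 [74 75 75 67 64 72 76 77 79 66 25 39 65 74 73]
 [75 74 75 65 75 76 75 74 77 80 33 38 66 74 74]
 [74 75 75 61 73 76 76 75 76 78 39 43 68 74 74]
 [75 75 75 68 68 73 77 76 75 71 44 48 69 74 74]
 [75 74 74 75 64 70 76 76 75 53 51 62 73 74 74]
 [74 74 75 75 70 70 72 74 74 47 62 73 74 74 73]
 [75 75 75 74 75 73 69 72 72 66 74 75 74 74 74]
 [75 74 74 75 75 75 74 74 74 75 74 74 73 74 73]
 [75 74 75 75 74 74 74 75 75 74 74 73 74 74 74]
 [75 75 74 75 75 74 74 75 74 74 74 73 74 74 73]]
[[ 0.48178899 -0.24476249  0.034     ]]
```

>>> step_arm(steps=[[-38,-29,5,0],[-38,-29,5,0],[-38,-29,5,0],[-38,-29,5,0],[0,0,10,6.5],[0,0,10,0]])

```text
time: 2.15
tool_pos: [0.5446, 0.1309, 0.1679]
tool_rot: [0.006, 0.191, 0.982, 0.004]
contact_force: [0.8, 0.2, 0.1]
gripper_width: 0.6
```

```bash
python3 g.py .539 .1425 .12
```

```text
t 2.15 pos [0.5446 0.1309 0.1679] F [0.78 0.17 0.08] T [ 0.02  0.01 -0.01] w 0.6
tool shift mm [10.   8.2 47.9] xyaw 157.96 zaxis [ 0.0129  0.0049 -0.9999] q6 -1.09
```

>>> step_arm(steps=[[10,8,15,0],[0,0,15,0],[0,0,15,0],[0,0,0,0],[0,0,0,0]])

```text
time: 2.65
tool_pos: [0.5348, 0.1461, 0.1161]
tool_rot: [0.003, 0.186, 0.983, 0.003]
contact_force: [-0.4, 0.0, 0.4]
gripper_width: 0.601
```

```bash
python3 g.py .539 .1425 .067; python3 - <<'E'
from h import *
for n in("top","scene"):
    im,d,P=cam(n); c=im[150:215,235:305] if n=="top" else im[185:265,330:420]
    cv2.imwrite(f"pics/{n}1.png",cv2.convertScaleAbs(cv2.resize(c,None,fx=6,fy=6,interpolation=cv2.INTER_CUBIC)[...,::-1],alpha=1.5))
E
```

```text
t 2.65 pos [0.5348 0.1461 0.1161] F [-0.38  0.05  0.43] T [-0.01 -0.01  0.02] w 0.601
tool shift mm [-5.  -2.1 49.1] xyaw 158.58 zaxis [ 0.0077  0.0048 -1.    ] q6 -1.07
```

View pics/scene1.png

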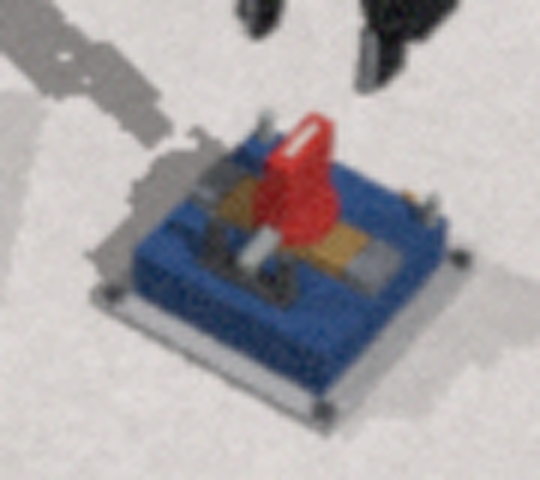

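The scene crop shows the open jaws behind and above the red handle (crop 300,150), with the jaw line lying across the bar as wanted. Next I descend and close.

>>> step_arm(steps=[[-4,-2,15,0],[-1,0,15,0],[0,0,12,0],[0,0,4,0],[0,0,0,0]])

```text
time: 3.25
tool_pos: [0.5408, 0.1419, 0.0676]
tool_rot: [0.005, 0.186, 0.982, 0.003]
contact_force: [-0.6, -0.0, -0.4]
gripper_width: 0.6
```

```bash
python3 g.py .539 .1425 .068
```

```text
t 3.25 pos [0.5408 0.1419 0.0676] F [-0.64 -0.02 -0.38] T [-0.01  0.02 -0.01] w 0.6
tool shift mm [ 1.9 -0.  -0.4] xyaw 158.53 zaxis [ 0.0104  0.005  -0.9999] q6 -1.08
```

>>> step_arm(steps=[[1,0,0,0],[0,0,0,0],[0,0,0,0],[0,0,0,0],[0,0,0,0],[0,0,0,0]], claw=0)

```text
time: 3.85
tool_pos: [0.5401, 0.1426, 0.068]
tool_rot: [0.005, 0.186, 0.983, 0.004]
contact_force: [0.0, 0.6, -1.6]
gripper_width: 0.136
```

```bash
python3 g.py .539 .1425 .067
```

```text
t 3.85 pos [0.5401 0.1426 0.068 ] F [ 0.03  0.62 -1.58] T [ 0.05 -0.06  0.14] w 0.136
tool shift mm [ 1.  -0.5  1. ] xyaw 158.59 zaxis [ 0.0116  0.0054 -0.9999] q6 -1.08
```

>>> step_arm(steps=[[0,0,0,-4],[0,0,0,-4],[0,0,0,-3],[0,0,0,0]])

```text
time: 4.25
tool_pos: [0.5398, 0.1427, 0.0682]
tool_rot: [0.005, 0.09, 0.996, 0.004]
contact_force: [-0.5, 0.7, -2.4]
gripper_width: 0.13
```

```bash
python3 g.py .539 .1425 .067
```

```text
t 4.25 pos [0.5398 0.1427 0.0682] F [-0.53  0.7  -2.44] T [ 0.04  0.01 -0.2 ] w 0.13
tool shift mm [ 0.8 -0.3  1.1] xyaw 169.72 zaxis [ 0.011   0.0065 -0.9999] q6 -1.27
```

>>> step_arm(steps=[[0,0,0,5],[0,0,-0.5,6],[0,0,-0.5,6],[0,0,-0.5,5]])

```text
time: 4.65
tool_pos: [0.5395, 0.1425, 0.0688]
tool_rot: [0.004, 0.285, 0.958, 0.004]
contact_force: [0.4, 0.5, -3.0]
gripper_width: 0.134
```

```bash
python3 g.py .539 .1425 .067
```

```text
t 4.65 pos [0.5395 0.1425 0.0688] F [ 0.39  0.47 -3.  ] T [ 0.09 -0.18  0.26] w 0.134
tool shift mm [ 0.4 -0.3  1.8] xyaw 146.83 zaxis [ 0.0108  0.0055 -0.9999] q6 -0.87
```

Both rock angles are met and the pull is a light 3 N. I'll keep rocking with slightly more lift.

>>> step_arm(steps=[[0,0,0,-6],[0,0,-0.8,-7],[0,0,-0.8,-7],[0,0,-0.4,-4],[0,0,0,6],[0,0,-0.8,7],[0,0,-0.8,7],[0,0,-0.4,4]])

```text
time: 5.45
tool_pos: [0.5378, 0.1431, 0.0703]
tool_rot: [0.003, 0.291, 0.957, 0.004]
contact_force: [0.6, 1.3, -2.9]
gripper_width: 0.133
```

```bash
python3 g.py .539 .1425 .067
```

```text
t 5.45 pos [0.5378 0.1431 0.0703] F [ 0.61  1.3  -2.85] T [ 0.13 -0.15  0.39] w 0.133
tool shift mm [-1.3  0.2  3.3] xyaw 146.22 zaxis [ 0.0079  0.0069 -0.9999] q6 -0.86
```

>>> step_arm(steps=[[0,0,-0.5,-6],[0,0,-1.2,-7],[0,0,-1.2,-7],[0,0,-0.8,-4],[0,0,-0.5,6],[0,0,-1.2,7],[0,0,-1.2,7],[0,0,-0.8,4]])

```text
time: 6.25
tool_pos: [0.5358, 0.1435, 0.073]
tool_rot: [0.001, 0.296, 0.955, 0.005]
contact_force: [2.4, 0.5, -3.6]
gripper_width: 0.136
```

```bash
python3 g.py .539 .1425 .067
```

```text
t 6.25 pos [0.5358 0.1435 0.073 ] F [ 2.36  0.48 -3.59] T [ 0.12 -0.41  0.26] w 0.136
tool shift mm [-3.2  0.9  6. ] xyaw 145.62 zaxis [ 0.0052  0.0084 -1.    ] q6 -0.85
```

>>> step_arm(steps=[[-0.6,0.1,-0.5,-5],[-0.6,0.1,-1.4,-7],[-0.6,0.1,-1.4,-7],[-0.6,0.1,-0.8,-4],[-0.5,0.1,-0.5,5],[-0.5,0.1,-1.4,7],[-0.5,0.1,-1.4,7],[-0.5,0.1,-0.8,4]])

```text
time: 7.05
tool_pos: [0.5372, 0.1431, 0.0759]
tool_rot: [-0.002, 0.301, 0.954, 0.005]
contact_force: [0.6, 1.3, -3.4]
gripper_width: 0.138
```

```bash
python3 g.py .539 .1425 .067
```

```text
t 7.05 pos [0.5372 0.1431 0.0759] F [ 0.62  1.33 -3.36] T [ 0.09 -0.28  0.26] w 0.138
tool shift mm [-1.8  0.5  8.8] xyaw 145.02 zaxis [-1.000e-04  1.010e-02 -9.999e-01] q6 -0.84
```

>>> step_arm(steps=[[-0.6,0.1,-0.5,-5],[-0.6,0.1,-1.4,-7],[-0.5,0.1,-1.4,-7],[-0.4,0.1,-0.8,-4]])

```text
time: 7.45
tool_pos: [0.5379, 0.1442, 0.0777]
tool_rot: [-0.002, 0.101, 0.995, 0.007]
contact_force: [3.2, 2.7, -0.4]
gripper_width: 0.137
```

```bash
cat > chk.py <<'E'
from h import *
im,d,P=cam("scene");hsv=cv2.cvtColor(im,cv2.COLOR_RGB2HSV)
C=cloud(d,P);v,u=np.mgrid[:400,:640]
blue=(hsv[...,0]>100)&(hsv[...,0]<130)&(hsv[...,1]>100)&(np.hypot(C[...,0]-.539,C[...,1]-.142)<.08)&(C[...,2]>.03)&(C[...,2]<.05)
print("block top z",blue.sum(),np.median(C[blue][:,2]))
cv2.imwrite("pics/s.png",cv2.convertScaleAbs(cv2.resize(im[170:270,320:440],None,fx=5,fy=5,interpolation=cv2.INTER_CUBIC)[...,::-1],alpha=1.5))
E
python3 chk.py; cp pics/s.png pics/s2.png; python3 g.py .539 .1425 .067
```

```text
block top z 507 0.036463608267322534
t 7.5 pos [0.5381 0.1438 0.0781] F [-0.31 -0.05  0.23] T [0.01 0.04 0.02] w 0.129
tool shift mm [-1.2 -1.2 11.1] xyaw 168.44 zaxis [-0.0025  0.0139 -0.9999] q6 -1.25
```

View pics/s2.png

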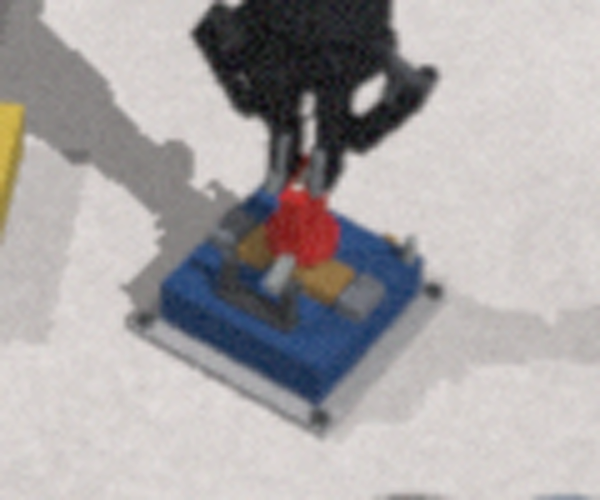

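The block is still seated (top 36 mm), the trap has risen about 10 mm and the force has dropped to about 0, so it is free. I'll centre the lug and lift out.

>>> step_arm(steps=[[0,0,-2,5],[0,0,-3,5],[0,0,-5,0],[0,0,-8,0],[0,0,-10,0],[0,0,-20,0],[0,0,-30,0],[0,0,-30,0]])

```text
time: 8.3
tool_pos: [0.5348, 0.141, 0.1868]
tool_rot: [-0.008, 0.192, 0.981, 0.003]
contact_force: [0.4, -0.2, -0.9]
gripper_width: 0.138
```

```bash
python3 chk.py;python3 g.py .4818 -.2448 .18
```

```text
block top z 667 0.03649896727736934
t 8.35 pos [0.5381 0.1414 0.1937] F [ 2.43 -0.41  3.25] T [ 0.02 -0.12 -0.02] w 0.135
tool shift mm [ -93.1 -379.1    9.7] xyaw 157.92 zaxis [-0.0034  0.0109 -0.9999] q6 -1.07
```

>>> step_arm(steps=[[-5,-22,0,0],[-10,-42,0,0],[-10,-42,0,0],[-10,-42,0,0],[-10,-42,0,0],[-10,-42,0,0],[-10,-42,0,0],[-10,-42,0,0]])

```text
time: 9.15
tool_pos: [0.4932, -0.1869, 0.2016]
tool_rot: [0.007, 0.184, 0.983, 0.006]
contact_force: [-0.2, 0.4, -1.3]
gripper_width: 0.137
```

```bash
python3 g.py .4818 -.2448 .18
```

```text
t 9.15 pos [ 0.4932 -0.1869  0.2016] F [-0.24  0.43 -1.32] T [-0.01 -0.05  0.04] w 0.137
tool shift mm [-10.1 -58.4  20.9] xyaw 158.75 zaxis [ 0.0161  0.0086 -0.9998] q6 -1.71
```

>>> step_arm(steps=[[-5,-25,10,0],[-3,-18,20,0],[-2,-8,20,0],[0,0,20,0],[0,0,10,0],[0,0,0,0]])

```text
time: 9.75
tool_pos: [0.4849, -0.2482, 0.1243]
tool_rot: [0.011, 0.188, 0.982, 0.003]
contact_force: [-0.6, 0.6, -2.4]
gripper_width: 0.134
```

```bash
python3 g.py .4818 -.2448 .1; cat > see.py <<'E'
from h import *
A=[cam("top") for _ in range(3)];im=A[0][0];d=np.median([a[1] for a in A],0);P=A[0][2]
C=cloud(d,P);hsv=cv2.cvtColor(im,cv2.COLOR_RGB2HSV)
def red(im,C):
    h=cv2.cvtColor(im,cv2.COLOR_RGB2HSV)
    return ((h[...,0]<8)|(h[...,0]>172))&(h[...,1]>130)&(np.hypot(C[...,0]-.4818,C[...,1]+.2448)<.06)
m=red(im,C)
print("top red",m.sum(),C[m].mean(0) if m.any() else None)
im2,d2,P2=cam("scene");C2=cloud(d2,P2);m=red(im2,C2)&(C2[...,2]>.03);print("scene red",m.sum(),C2[m].mean(0),np.percentile(C2[m],[2,98],axis=0).round(3))
a=cv2.resize(im[155:235,355:435],None,fx=5,fy=5,interpolation=cv2.INTER_CUBIC)
b=cv2.resize(im2[150:230,205:285],None,fx=5,fy=5,interpolation=cv2.INTER_CUBIC)
import sys
cv2.imwrite(sys.argv[1],cv2.convertScaleAbs(np.hstack([a,b])[...,::-1],alpha=1.5))
E
python3 see.py pics/v1.png
```

```text
t 9.75 pos [ 0.4849 -0.2482  0.1243] F [-0.62  0.63 -2.36] T [0.02 0.01 0.06] w 0.134
tool shift mm [ 4.6  1.8 24.3] xyaw 158.31 zaxis [ 0.0232  0.0011 -0.9997] q6 -1.81
top red 1761 [ 0.47342128 -0.24390406  0.46377623]
scene red 305 [ 0.49792922 -0.24461857  0.26960038] [[ 0.45  -0.296  0.112]
 [ 0.536 -0.192  0.477]]
```

View pics/v1.png

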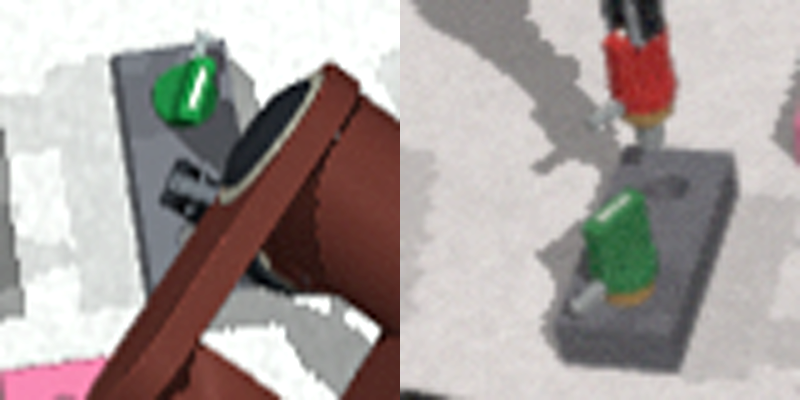

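The left crop is mostly hidden by the forearm. The right crop shows the red trap hanging upright just behind the empty hole (670,185). The 4 mm radial clearance and the chamfer are enough to go by coordinates, so I'll correct and descend in steps.

>>> step_arm(steps=[[4.5,1.8,8,0],[0,0,5,0],[0,0,0,0],[0,0,0,0]])

```text
time: 10.35
tool_pos: [0.4845, -0.2453, 0.1155]
tool_rot: [0.015, 0.187, 0.982, 0.001]
contact_force: [0.5, 0.2, -1.4]
gripper_width: 0.134
```

```bash
python3 g.py .4818 -.2448 .075; cat > ax.py <<'E'
from h import *
im,d,P=cam("scene");C=cloud(d,P);h=cv2.cvtColor(im,cv2.COLOR_RGB2HSV)
H=h[...,0];S=h[...,1]>120
near=lambda x,y:np.hypot(C[...,0]-x,C[...,1]-y)<.05
r=((H<8)|(H>172))&S&near(.4818,-.2448)&(C[...,2]>.04);g=(H>45)&(H<85)&S&near(.571,-.231)&(C[...,2]>.04)
for n,m in(("red",r),("green",g)):
    q=C[m];lo=np.percentile(q[:,2],3);b=q[(q[:,2]<lo+.018)];print(n,m.sum(),"zlow",lo.round(4),len(b),np.median(b,0).round(4),b.mean(0).round(4))
E
python3 ax.py
```

```text
t 10.35 pos [ 0.4845 -0.2453  0.1155] F [ 0.54  0.22 -1.4 ] T [-0.02  0.02  0.03] w 0.134
tool shift mm [ 3.9 -0.8 40.4] xyaw 158.43 zaxis [ 0.0306 -0.004  -0.9995] q6 -1.81
red 472 zlow 0.1039 93 [ 0.4956 -0.236   0.109 ] [ 0.4938 -0.2372  0.1098]
green 155 zlow 0.0513 74 [ 0.5804 -0.2241  0.0575] [ 0.5799 -0.2241  0.0589]
```

>>> step_arm(steps=[[4,-1,10,0],[0,0,10,0],[0,0,0,0]])

```text
time: 10.7
tool_pos: [0.4807, -0.2449, 0.0939]
tool_rot: [0.016, 0.187, 0.982, 0.001]
contact_force: [-0.3, 0.6, -1.2]
gripper_width: 0.133
```

```bash
python3 g.py .4810 -.2448 .063;python3 ax.py
```

```text
t 10.7 pos [ 0.4807 -0.2449  0.0939] F [-0.34  0.63 -1.15] T [ 0.01  0.01 -0.02] w 0.133
tool shift mm [ 0.7 -0.  30.8] xyaw 158.43 zaxis [ 0.0308 -0.0042 -0.9995] q6 -1.82
red 451 zlow 0.0831 92 [ 0.4909 -0.2361  0.0874] [ 0.4891 -0.2366  0.0887]
green 153 zlow 0.0529 76 [ 0.581  -0.2239  0.0582] [ 0.5796 -0.2238  0.0597]
```

Well centred. Lowering in.

>>> step_arm(steps=[[0.5,0,6,0],[0.5,0,6,0],[0.2,0,6,0],[0.2,0,5,0],[0,0,0,0]])

```text
time: 11.25
tool_pos: [0.4804, -0.2447, 0.0692]
tool_rot: [0.016, 0.187, 0.982, 0.001]
contact_force: [-0.5, -0.6, -1.6]
gripper_width: 0.132
```

```bash
python3 g.py .4810 -.2448 .063;python3 ax.py
```

```text
t 11.25 pos [ 0.4804 -0.2447  0.0692] F [-0.47 -0.58 -1.58] T [ 0.02 -0.01 -0.05] w 0.132
tool shift mm [-0.4  0.1  6.3] xyaw 158.42 zaxis [ 0.0312 -0.0045 -0.9995] q6 -1.82
red 428 zlow 0.0579 88 [ 0.4906 -0.2353  0.062 ] [ 0.4887 -0.2362  0.0634]
green 150 zlow 0.0528 72 [ 0.5807 -0.2227  0.058 ] [ 0.5793 -0.2236  0.0594]
```

Spigot is in the hole, with about 5 mm to go.

>>> step_arm(steps=[[0,0,2.5,0],[0,0,1.5,0],[0,0,1,0],[0,0,0,0]])

```text
time: 11.7
tool_pos: [0.4814, -0.2453, 0.0651]
tool_rot: [0.017, 0.187, 0.982, 0.0]
contact_force: [-0.3, 0.1, -1.0]
gripper_width: 0.132
```

```bash
python3 g.py .4810 -.2448 .063
```

```text
t 11.7 pos [ 0.4814 -0.2453  0.0651] F [-0.29  0.08 -0.98] T [-0.01 -0.    0.02] w 0.132
tool shift mm [0.6 0.3 2.1] xyaw 158.42 zaxis [ 0.033  -0.0057 -0.9994] q6 -1.82
```

>>> step_arm(steps=[[0,0,1.3,0],[0,0,1,0],[0,0,0.5,0]])

```text
time: 12.0
tool_pos: [0.4825, -0.2459, 0.0641]
tool_rot: [0.018, 0.187, 0.982, -0.0]
contact_force: [-1.5, 1.4, 1.6]
gripper_width: 0.137
```

```bash
python3 g.py .4810 -.2448 .063; python3 ax.py
```

```text
t 12.0 pos [ 0.4825 -0.2459  0.0641] F [-1.49  1.39  1.59] T [ 0.19  0.37 -0.  ] w 0.137
tool shift mm [1.9 0.4 1.1] xyaw 158.43 zaxis [ 0.035  -0.0069 -0.9994] q6 -1.82
red 462 zlow 0.0522 93 [ 0.492  -0.2364  0.0577] [ 0.4907 -0.2374  0.0585]
green 150 zlow 0.0526 74 [ 0.5812 -0.2243  0.0581] [ 0.5804 -0.2246  0.0594]
```

Contact is felt and the red head is at the same height as the green one, so the trap is seated. Releasing and backing off.

>>> step_arm(steps=[[0,0,0,0],[0,0,0,0],[0,0,0,0],[0,0,0,0],[0,0,-5,0],[0,0,-15,0],[0,0,-30,0],[0,0,-40,0]], claw=50)

```text
time: 12.85
tool_pos: [0.4754, -0.2427, 0.1508]
tool_rot: [0.012, 0.187, 0.982, 0.002]
contact_force: [0.8, -0.1, 1.0]
gripper_width: 0.5
```

>>> step_arm(steps=[[0,0,-30,0],[20,40,-10,0],[20,40,0,0],[20,40,0,0],[20,40,0,0],[20,40,0,0],[0,0,0,0],[0,0,0,0]])

```text
time: 13.65
tool_pos: [0.4604, -0.0161, 0.2126]
tool_rot: [0.028, 0.188, 0.982, -0.001]
contact_force: [0.6, -0.2, 0.7]
gripper_width: 0.497
```

```bash
python3 g.py .4810 -.2448 .063; python3 ax.py; python3 chk.py; python3 see.py pics/v2.png
```

```text
t 13.65 pos [ 0.4604 -0.0161  0.2126] F [ 0.61 -0.18  0.69] T [ 0.02  0.05 -0.01] w 0.497
tool shift mm [ -95.5 -206.2  153.3] xyaw 158.27 zaxis [ 0.0543 -0.0122 -0.9985] q6 -1.39
red 180 zlow 0.0505 88 [ 0.4934 -0.2368  0.0575] [ 0.4913 -0.2373  0.0581]
green 154 zlow 0.0526 72 [ 0.5806 -0.2234  0.0573] [ 0.5792 -0.2236  0.0589]
block top z 683 0.03655621610607307
top red 125 [ 0.48387806 -0.24233231  0.07383337]
scene red 174 [ 0.49100522 -0.23981009  0.07172382] [[ 0.471 -0.255  0.048]
 [ 0.506 -0.225  0.095]]
```

View pics/v2.png

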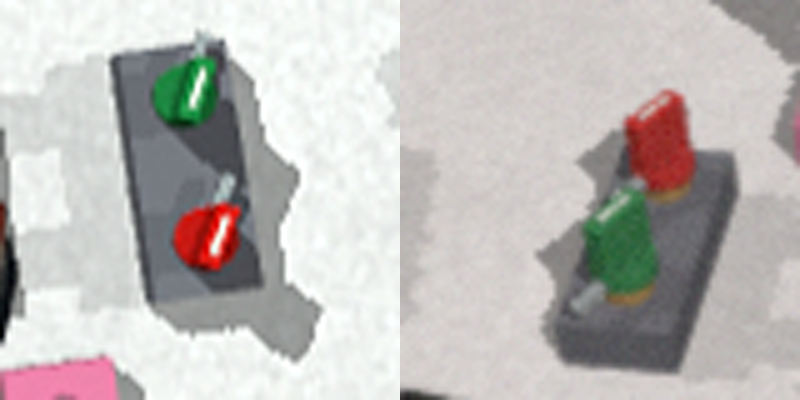

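The red trap stands upright and fully seated in the grey stand's hole next to the green spare. The block is down and the arm is clear, so I'm handing in.

```bash
python3 -c "from plant import *;print(job_done())"
```

```text
the job is handed in; nothing more can be done
None
```

The red trap is out of the blue block and standing in the empty hole of the grey stand. I handed the job in at about 14 s; no verdict was reported.

- **Freeing:** I rocked the trap about ±11–13°. The pull I read between rocking moves was 2–4 N. It came free after about 10 mm of rise, and I then lifted it clear and lowered it into the stand.
- **Trap in the stand:** The last pictures show it upright. Its head is within about 2 mm of the green spare's height and its axis is within about 2–3 mm of the hole's.
- **Block and spare:** The block's top face read 36.5 mm in all three checks, the first taken just as the trap came free, so it looks seated. The spare has not moved.
- **Gripper:** It was open, well clear of everything, with a force reading of about 1 N, which is noise level.
- **Doubts:** No check failed, but the tool slowly tilted to about 0.03 rad while lowering the trap. That had no visible effect on the seating. The mouse, wrench, jar, mug and rack were not re-measured at the end.

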